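Seal a row of vials by running the fingertips along their stoppers

TASK

Seal the vials in the aluminium block: with the fingertips run along its row of five grey stoppers, beginning at the end with the lifting ear, and press each stopper in flush with the block's top as you pass over it. Press gently, keep the fingertips at the row without lifting or straying from it until the last stopper is in, then move clear. Neither lift nor shove the block, and leave the vial, the canister and the little box beside it alone.

Things in the scene. Friction and masses are not known exactly. Their poses are not given: they have to be found in the camera images.
- vial_block: bare aluminium bar, 56 (x) x 214 (y) x 45 mm high, 1.4 kg, loose on a fixed grey bench board 8 mm thick. Origin: centre of its underside, z up; flat top (deck) at z = 45 mm. A flat ear, 24 mm wide with a dark hole, top at z = 26 mm, sticks out 33 mm from the +y end. Five grey stoppers stand along y on the centre line in 24 mm holes, at y = +76, +38, 0, -38, -76 mm; stopper 1 is next to the ear.
- stopper_1 (a joint): how far stopper 1 (counted from the ear) is pressed in, in m: 0 = 5 mm proud of the deck, 0.005 = flush with the deck, stop at 0.0055. It stays where it is pushed (friction about 1.5 N, no spring); starts at 0 to 0.001.
- stopper_1_top (a point): centre of the top of stopper 1: a grey rubber low cone, 24 mm across at the deck, 5 mm high at most, 5 mm across its top; its shallow flank (about 30 degrees) lets a fingertip that slides along the row at deck height ride over it and push it down.
- stopper_2 (a joint): how far stopper 2 (counted from the ear) is pressed in, in m: 0 = 5 mm proud of the deck, 0.005 = flush with the deck, stop at 0.0055. It stays where it is pushed (friction about 1.5 N, no spring); starts at 0 to 0.001.
- stopper_2_top (a point): centre of the top of stopper 2: a grey rubber low cone, 24 mm across at the deck, 5 mm high at most, 5 mm across its top; its shallow flank (about 30 degrees) lets a fingertip that slides along the row at deck height ride over it and push it down.
- stopper_3 (a joint): how far stopper 3 (counted from the ear) is pressed in, in m: 0 = 5 mm proud of the deck, 0.005 = flush with the deck, stop at 0.0055. It stays where it is pushed (friction about 1.5 N, no spring); starts at 0 to 0.001.
- stopper_3_top (a point): centre of the top of stopper 3: a grey rubber low cone, 24 mm across at the deck, 5 mm high at most, 5 mm across its top; its shallow flank (about 30 degrees) lets a fingertip that slides along the row at deck height ride over it and push it down.
- stopper_4 (a joint): how far stopper 4 (counted from the ear) is pressed in, in m: 0 = 5 mm proud of the deck, 0.005 = flush with the deck, stop at 0.0055. It stays where it is pushed (friction about 1.5 N, no spring); starts at 0 to 0.001.
- stopper_4_top (a point): centre of the top of stopper 4: a grey rubber low cone, 24 mm across at the deck, 5 mm high at most, 5 mm across its top; its shallow flank (about 30 degrees) lets a fingertip that slides along the row at deck height ride over it and push it down.
- stopper_5 (a joint): how far stopper 5 (counted from the ear) is pressed in, in m: 0 = 5 mm proud of the deck, 0.005 = flush with the deck, stop at 0.0055. It stays where it is pushed (friction about 1.5 N, no spring); starts at 0 to 0.001.
- stopper_5_top (a point): centre of the top of stopper 5: a grey rubber low cone, 24 mm across at the deck, 5 mm high at most, 5 mm across its top; its shallow flank (about 30 degrees) lets a fingertip that slides along the row at deck height ride over it and push it down.
- vial: bystander: capped glass vial, 18 mm across, 65 mm high, standing loose; origin at the centre of its underside
- canister: bystander: round canister with a black lid, 38 mm across, 57 mm high, standing loose; origin at the centre of its underside
- coverslips: bystander: small square pale box, 30x30x17 mm, loose; origin at the centre of its underside

How it is judged (in metres and radians):
On the way, in this order (a step that is already met when the one before it is completed fails the run):
1. stopper 1 from the ear is pressed in (value of joint stopper_1 above 0.0035 m), for 0.05 s.
2. stopper 2 from the ear is pressed in (value of joint stopper_2 above 0.0035 m), for 0.05 s.
3. stopper 3 from the ear is pressed in (value of joint stopper_3 above 0.0035 m), for 0.05 s.
4. stopper 4 from the ear is pressed in (value of joint stopper_4 above 0.0035 m), for 0.05 s.
5. stopper 5 from the ear is pressed in (value of joint stopper_5 above 0.0035 m), for 0.05 s.
At the end, for the whole second after the job is handed in: all five stoppers are pressed in to within 1.5 mm of flush; the block stands flat, at rest and within 30 mm of where it was; the vial, canister and small box are within 20 mm of where they were (value of joint each of stopper_1, stopper_2, stopper_3, stopper_4, stopper_5 above 0.0035 m and distance of vial_block from where it was at the start of the episode below 0.03 m and angle between vial_block's own z axis and vertical below 0.05 rad and linear speed of vial_block below 0.02 m/s and distance of each of vial, canister, coverslips from where it was at the start of the episode below 0.02 m); the robot touches nothing.
It fails at once if the block is lifted or tipped (10 mm, 0.15 rad) (height (world z) of vial_block above 0.018 m or angle between vial_block's own z axis and vertical above 0.15 rad).
It fails at once if the block is shoved more than 30 mm (distance of vial_block from where it was at the start of the episode above 0.03 m).
It fails at once if the fingers press on the block with more than 40 N (contact force between the fingers and vial_block above 40 N).
It fails at once if a bystander is moved more than 20 mm (distance of any of vial, canister, coverslips from where it was at the start of the episode above 0.02 m).
It fails at once if between the first stopper and the last, the fingers leave the row: tips lifted about 40 mm above the deck or more than 35 mm to the side ((value of joint stopper_1 above 0.0035 m and value of joint stopper_5 below 0.002 m) and (z of the grasp point in the frame of vial_block above 0.105 m or x of the grasp point in the frame of vial_block above 0.035 m or x of the grasp point in the frame of vial_block below -0.035 m)).
It also fails if it takes over 48 s, if anything falls off the work surface, if the arm or the gripper's body presses on something with over 40 N, if the wrist force passes 120 N, or if a joint passes its speed limit or range.

ROBOT

A 6-joint arm with a two-finger parallel gripper is mounted at the origin on a cart in front of the work surface, level with it; the furniture and walls round the work are solid. World frame = base frame: x ahead of the robot, y to its left, z up, the work surface at z = 0. Lengths are in mm, angles in rad, forces in N, time in s.
With the tool pointing down it reaches from about 275 to 1000 mm from the base axis. Payload 8.4 kg.
Tool frame: the origin (TCP) lies midway between the tips of the shut fingers; the grasp point (between the pads) lies 19 mm behind it; z points along the fingers, y is the direction in which the jaws open and shut (so a half turn about z gives the same grasp; the last joint's range is limited). The gripper opens to 85 mm and grips with 20 to 120 N. Pads are 22 mm wide; open, the fingers measure 114 mm over their backs; the gripper's body (76 mm by 85 mm) begins 54 mm behind the grasp point. The pads swing forward as they close: fully open they stand 13 mm farther back than shut.
Start: joints at [-1.242, 0.353, 1.633, -0, 1.155, -0.002], TCP at [202.998, -591.117, 231.281] pointing down, gripper open.
Joint ranges: [-2.63, 2.63], [-0.92, 2.1], [0.06, 2.66], [-1.3, 4.44], [0, 2.69], [-3.02, 3.02]. Speed limits (rad/s): [2.22, 2.22, 2.79, 3.14, 3.14, 3.14].

INTERFACE

Orientations are given as [roll, pitch, yaw] about the fixed x, y, z axes, in that order (R = Rz(yaw) Ry(pitch) Rx(roll)).
In Python, from rig import * gives the robot as it stands.
- The arm moves only by the tool play_rows, never from a script. Its argument "moves" is a list of rows, each a list of 3 entries, a list of its own where there are three numbers: the shift along the tool's x, y, z in m, then the turn, a rotation vector about the tool's x, y, z in rad, then the opening in per cent of the stroke, from 0 (shut) to 100 (fully open). In form: [[[x, y, z], [rx, ry, rz], fingers], ...]. A call has 1 to 20 rows; each row shifts and turns the commanded pose from where the row before left it, along the tool's axes as they then stand; what a row does not reach is not made up. A row lasts 1/10 s, in which the tool goes at most 50 mm and 8.59 degrees, less where a joint would pass 70% of its speed; a pose out of reach is approached as far as the arm can. A call is refused whole if a number of a shift passes 0.05 or a number of a turn 0.15, either way. A call with a gripper value outside its range is refused whole. The fingers move at their own pace and stop on an object; "squeeze" is the grip in N (left out, the last holds). Time passes only in rows, so rows that do not move let the fingers close. It gives the time, the measured TCP pose, the force and the opening at its end, in the units of the state.
- sense(): the state, without advancing time (a new reading comes with each control period).
- grab_frame(name): name is "scene" or "top"; returns a dict with "pixels" (400x640x3 uint8, red, green, blue), "intrinsics" (3x3 intrinsics, pixels), "R" (3x3) and "t" (3): a world point X has camera coordinates R X + t. Camera axes: x right, y down, z forward; pixel columns grow to the right and rows downward; lengths in mm; the calibration is good to about 2 mm. A picture is of the moment at which its call begins. There is no depth.
- sign_off(): hands the job in, once; it reports no verdict.
The state is a dict: "clock": time; "qpos": joint angles; "qvel": joint speeds; "joint_efforts": joint torques, N m; "eef_pos": TCP position; "tcp_rot": TCP orientation; "contact_force": force on the tool from outside, world axes, zero at the start; "wrist_torque": the same for the moment, N m; "opening": opening from 0.0 (shut) to 1.0 (fully open).
Only numpy, scipy, OpenCV 4.12 (cv2) and the standard library are available. Lean on these libraries where they do the work, as an engineer would, in place of code of your own. Each camera call takes 0.05 s, during which the arm holds its last target. There are 200 camera calls.

## Working session

There is one attempt and no reset: what is moved stays moved. The work goes in short steps, Python scripts to look and compute and a tool call to move; the robot and the scene stay as the last step left them, time stands still between calls to the robot, and variables do not carry over. Pictures are saved under pics/ and viewed, about 8 in all and at most 12, crops included, and the job is handed in when it is done.

Besides the shell and the picture viewer there is one more tool, called after ">>>" as name(argument=value, ...) on one line, values as JSON. play_rows: Moves the arm, as the interface text tells. Its arguments: {"type":"object","properties":{"moves":{"type":"array"},"squeeze":{"type":"number"}},"required":["moves"]}

```bash
mkdir -p pics
python3 - <<'E'
from rig import *
import cv2
s=sense();print({k:s[k] for k in('clock','eef_pos','tcp_rot','contact_force','opening')})
for n in('scene','top'):
    f=grab_frame(n);cv2.imwrite(f'pics/{n}0.png',f['pixels'][:,:,::-1]);print(n,f['intrinsics'],f['R'],f['t'])
E
```

```text
{'clock': 0.0, 'eef_pos': array([ 202.86047169, -590.67667067,  230.58181914]), 'tcp_rot': array([-3.14025962e+00, -2.91886733e-05,  3.30816147e-01]), 'contact_force': array([-0.75662063, -0.27974947, -0.30495304]), 'opening': 1.000222920742699}
scene [[475.59989695   0.         321.17757628]
 [  0.         475.59989695 199.8060755 ]
 [  0.           0.           1.        ]] [[ 0.71892699 -0.69503367  0.00849611]
 [-0.37088337 -0.39391368 -0.84099794]
 [ 0.58786862  0.60146505 -0.5409716 ]] [-396.92205288  290.16694183  536.4870632 ]
top [[407.46729601   0.         319.38733872]
 [  0.         407.46729601 196.15742625]
 [  0.           0.           1.        ]] [[ 8.11899333e-04 -9.99896727e-01 -1.43483518e-02]
 [-9.85266500e-01  1.65406134e-03 -1.71018091e-01]
 [ 1.71024163e-01  1.42757999e-02 -9.85163406e-01]] [ 12.47320249 579.63895598 812.6388632 ]
```

View pics/scene0.png

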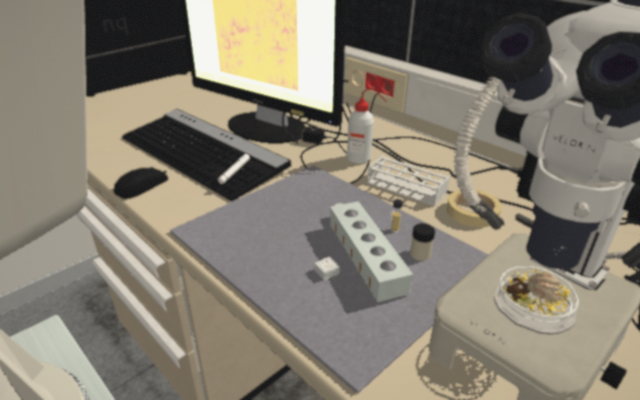

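View pics/top0.png

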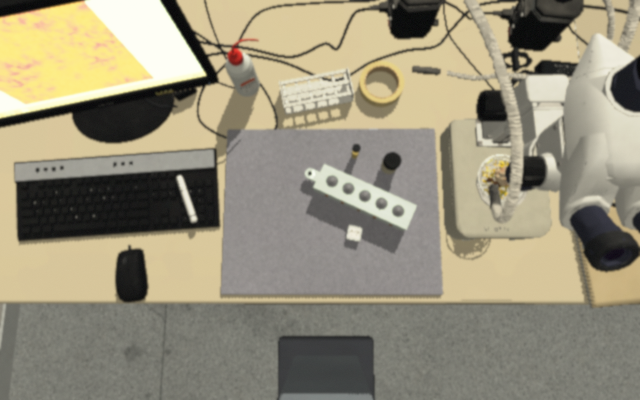

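The scene view shows the block running from (350,212) to (390,266). The vial (397,215) and canister (423,243) are on its far side, and the box is at (325,267). In the top view the ear is at (311,174) and the stoppers run from (332,181) to (398,211). Next I'll enlarge both.

Run:
```python
import cv2
a=cv2.imread('pics/scene0.png')[190:310,300:450];cv2.imwrite('pics/sc.png',cv2.resize(a,None,fx=5,fy=5,interpolation=cv2.INTER_CUBIC))
a=cv2.imread('pics/top0.png')[130:250,290:430];cv2.imwrite('pics/tc.png',cv2.resize(a,None,fx=5,fy=5,interpolation=cv2.INTER_CUBIC))
```

```text
(no output)
```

View pics/sc.png

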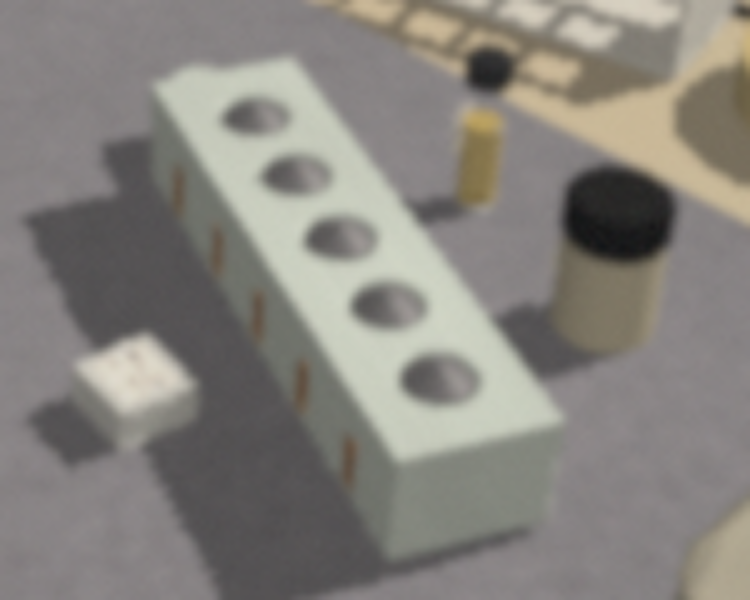

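View pics/tc.png

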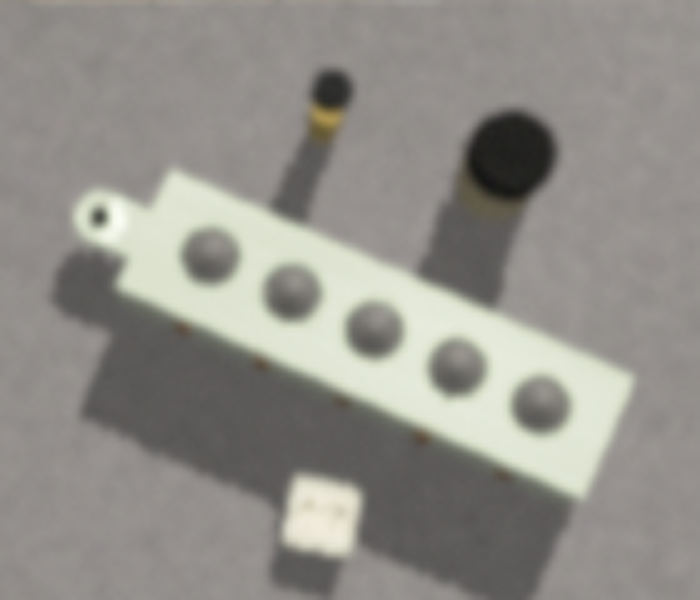

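In the enlarged scene crop the stoppers are at (256,116), (297,174), (341,237), (389,304) and (441,379). In the top crop they are at (210,255), (292,292), (374,329), (457,366) and (541,405). Deck corners can be read in both crops.

```bash
cat > h.py <<'E'
import numpy as np,cv2
from rig import *
def tri(fs,ft,ps,pt):
    P=[];u=[]
    for f,p in((fs,ps),(ft,pt)):
        P.append(f['intrinsics']@np.c_[f['R'],f['t']]);u.append(np.array(p,float).T)
    X=cv2.triangulatePoints(P[0],P[1],u[0],u[1]);X=(X[:3]/X[3]).T
    e=[(lambda q:np.abs(q[:,:2]/q[:,2:]-uu.T).max())(np.c_[X,np.ones(len(X))]@p.T) for p,uu in zip(P,u)]
    return X,e
E
python3 - <<'E'
from h import *
fs,ft=grab_frame('scene'),grab_frame('top')
s=np.array([(256,116),(297,174),(341,237),(389,304),(441,379),(152,85),(296,58),(562,422),(398,462),(600,200),(488,66),(138,368)])
t=np.array([(210,255),(292,292),(374,329),(457,366),(541,405),(118,288),(173,168),(635,377),(583,500),(511,150),(332,88),(322,510)])
X,e=tri(fs,ft,(s-2)/5+[300,190],(t-2)/5+[290,130])
print(X.round(1),e)
C=X[:5];d=np.polyfit(range(5),C,1);print(d, np.degrees(np.arctan2(d[0,1],d[0,0])),np.linalg.norm(d[0,:2]))
print(X[5:9].mean(0), np.linalg.norm(X[5]-X[8]),np.linalg.norm(X[5]-X[6]))
E
```

```text
[[ 612.6  -13.8   53.4]
 [ 596.4  -48.3   53.6]
 [ 580.5  -82.6   53.4]
 [ 564.7 -117.1   53.6]
 [ 548.3 -151.9   53.2]
 [ 598.2   25.2   54.6]
 [ 650.7    1.7   54.1]
 [ 559.3 -190.8   54. ]
 [ 508.5 -167.8   54.5]
 [ 652.8 -138.2   62.8]
 [ 680.6  -64.8   68.9]
 [ 506.4  -61.5   26.4]] [np.float64(1.6210157158773768), np.float64(1.2766374554948072)]
[[-1.60246556e+01 -3.45144218e+01 -4.46392165e-02]
 [ 6.12558522e+02 -1.37182589e+01  5.35324017e+01]] -114.90490890270391 38.0530537163095
[579.19152677 -82.936399    54.28993561] 212.82993370854552 57.50723564168468
```

The points are consistent: deck z is about 54 mm against 53 expected, the pitch is 38.05 mm and the outline is 213x57 mm. Before choosing a path I'll check clearance to the microscope.

Run:
```python
from h import *
fs,ft=grab_frame('scene'),grab_frame('top')
# eyepiece lens (2 pairings), stage box corner near robot-left
s=[(607,52),(607,52),(518,45),(518,45),(440,305),(600,275)];t=[(612,250),(537,170),(612,250),(537,170),(452,228),(497,205)]
print(tri(fs,ft,s,t)[0].round())
for f in(fs,ft):
    p=f['intrinsics']@(f['R']@np.array([203,-591,231.])+f['t']);print(p/p[2],p[2])
```

```text
[[ 471. -359.  431.]
 [ 584. -319.  400.]
 [ 451. -319.  439.]
 [ 555. -268.  409.]
 [ 515. -262.   70.]
 [ 588. -383.  145.]]
[759.77358023 886.9546386    1.        ] 175.39410527676938
[719.46672787 422.20148551   1.        ] 611.347023625643
```

>>> play_rows(moves=[[[0,0,0],[0,0,-0.134],0],[[0,0,0],[0,0,-0.134],0],[[0,0,0],[0,0,-0.134],0],[[0,0,0],[0,0,-0.134],0],[[0,0,0],[0,0,-0.134],0],[[0,0,0],[0,0,-0.135],0],[[0.023,-0.0106,0],[0,0,0],0],[[0.023,-0.0106,0],[0,0,0],0],[[0.023,-0.0106,0],[0,0,0],0],[[0.023,-0.0106,0],[0,0,0],0],[[0.023,-0.0106,0],[0,0,0],0],[[0.023,-0.0106,0],[0,0,0],0],[[0.023,-0.0106,0],[0,0,0],0],[[0.023,-0.0106,0],[0,0,0],0],[[0,0,0],[0,0,0],0],[[0,0,0],[0,0,0],0]], squeeze=20)

```text
clock: 1.9
eef_pos: [203.8, -388.7, 231.7]
tcp_rot: [3.141, 0.001, 1.137]
contact_force: [0.5, -0.9, -0.5]
opening: -0.001
```

Tracking matches the commands, so I'll continue.

>>> play_rows(moves=[[[0.022,0.007,0],[0,0,0],0],[[0.022,0.007,0],[0,0,0],0],[[0.022,0.007,0],[0,0,0],0],[[0.022,0.007,0],[0,0,0],0],[[0.022,0.007,0],[0,0,0],0],[[0.022,0.007,0],[0,0,0],0],[[0.022,0.007,0],[0,0,0],0],[[0.022,0.007,0],[0,0,0],0],[[0.022,0.007,0],[0,0,0],0],[[0.022,0.007,0],[0,0,0],0],[[0.0234,-0.0042,0],[0,0,0],0],[[0.0234,-0.0042,0],[0,0,0],0],[[0.0234,-0.0042,0],[0,0,0],0],[[0.0234,-0.0042,0],[0,0,0],0],[[0.0234,-0.0042,0],[0,0,0],0],[[0.0234,-0.0042,0],[0,0,0],0],[[0.0234,-0.0042,0],[0,0,0],0],[[0.0234,-0.0042,0],[0,0,0],0],[[0.0234,-0.0042,0],[0,0,0],0],[[0.0234,-0.0042,0],[0,0,0],0]])

```text
clock: 3.9
eef_pos: [421.7, 12.0, 231.4]
tcp_rot: [3.141, -0.0, 1.135]
contact_force: [-0.0, -0.7, -0.6]
opening: -0.004
```

>>> play_rows(moves=[[[0.0107,0.023,0],[0,0,0],0],[[0.0107,0.023,0],[0,0,0],0],[[0.0107,0.023,0],[0,0,0],0],[[0.0107,0.023,0],[0,0,0],0],[[0.0107,0.023,0],[0,0,0],0],[[0.0107,0.023,0],[0,0,0],0],[[0.0107,0.023,0],[0,0,0],0],[[0.0107,0.023,0],[0,0,0],0],[[0,0,0.025],[0,0,0],0],[[0,0,0.025],[0,0,0],0],[[0,0,0.025],[0,0,0],0],[[0,0,0.025],[0,0,0],0],[[0,0,0.02],[0,0,0],0],[[0,0,0.02],[0,0,0],0],[[0,0,0],[0,0,0],0],[[0,0,0],[0,0,0],0],[[0,0,0],[0,0,0],0]])

```text
clock: 5.6
eef_pos: [624.4, 11.3, 92.3]
tcp_rot: [3.14, -0.001, 1.136]
contact_force: [-0.1, 0.1, -0.0]
opening: 0.002
```

Run:
```python
from h import *
s=sense();print(s['clock'],s['eef_pos'],s['contact_force'])
f=grab_frame('scene');a=f['pixels'][140:300,290:460,::-1];b=grab_frame('top')['pixels'][120:280,270:440,::-1]
cv2.imwrite('pics/a1.png',cv2.resize(np.hstack([a,b]),(782,368),interpolation=cv2.INTER_CUBIC))
```

```text
5.6 [624.43513456  11.28531554  92.29758016] [-0.14874951  0.07750065 -0.01086768]
```

View pics/a1.png

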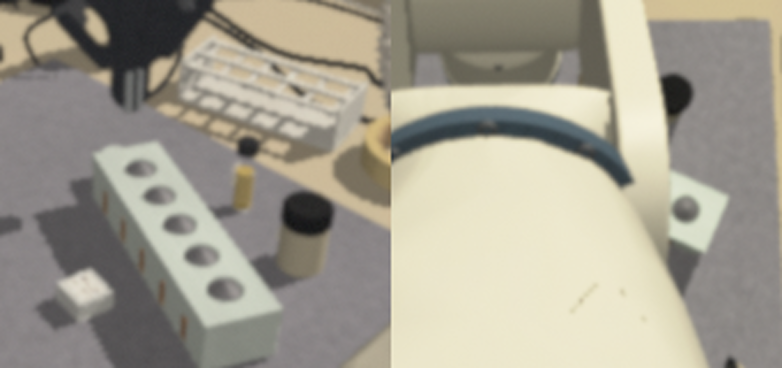

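The left half shows the shut tip at about (130,100), over the ear end and in line with the row. The arm hides most of the top view. I'll lower to feel for the deck, just beyond stopper 1.

>>> play_rows(moves=[[[-0.0025,0,0.01],[0,0,0],0],[[0,0,0.01],[0,0,0],0],[[0,0,0.008],[0,0,0],0],[[0,0,0.005],[0,0,0],0],[[0,0,0.001],[0,0,0],0],[[0,0,0.001],[0,0,0],0],[[0,0,0.001],[0,0,0],0],[[0,0,0],[0,0,0],0],[[0,0,0],[0,0,0],0]])

```text
clock: 6.6
eef_pos: [622.4, 9.2, 55.5]
tcp_rot: [3.141, -0.0, 1.136]
contact_force: [-0.1, 0.1, -0.2]
opening: 0.0
```

>>> play_rows(moves=[[[0,0,0.0005],[0,0,0],0],[[0,0,0.0005],[0,0,0],0],[[0,0,0],[0,0,0],0],[[0,0,0],[0,0,0],0]])

```text
clock: 7.0
eef_pos: [622.2, 9.2, 54.3]
tcp_rot: [-3.142, 0.0, 1.136]
contact_force: [0.3, 0.2, -0.0]
opening: 0.0
```

>>> play_rows(moves=[[[0,0,0.0005],[0,0,0],0],[[0,0,0],[0,0,0],0],[[0,0,0],[0,0,0],0]])

```text
clock: 7.3
eef_pos: [622.2, 9.2, 53.8]
tcp_rot: [-3.142, 0.0, 1.136]
contact_force: [-0.0, 0.1, 0.2]
opening: 0.0
```

>>> play_rows(moves=[[[0,0,0.0005],[0,0,0],0],[[0,0,0],[0,0,0],0],[[0,0,0],[0,0,0],0]])

```text
clock: 7.6
eef_pos: [622.2, 9.2, 53.3]
tcp_rot: [3.142, 0.0, 1.136]
contact_force: [-0.1, 0.4, 0.3]
opening: 0.001
```

>>> play_rows(moves=[[[0,0,0.0003],[0,0,0],0],[[0,0,0],[0,0,0],0],[[0,0,0],[0,0,0],0]])

```text
clock: 7.9
eef_pos: [622.3, 9.2, 53.1]
tcp_rot: [3.142, -0.0, 1.136]
contact_force: [0.4, 0.2, 2.0]
opening: -0.004
```

The deck is felt at z = 53.1, which agrees with 53. I'll back off 0.4 mm and slide onto stopper 1.

>>> play_rows(moves=[[[0,0,-0.0004],[0,0,0],0],[[-0.003,0,0],[0,0,0],0],[[-0.003,0,0],[0,0,0],0],[[-0.003,0,0],[0,0,0],0]])

```text
clock: 8.3
eef_pos: [618.3, 0.9, 53.4]
tcp_rot: [3.142, -0.0, 1.136]
contact_force: [1.0, 3.1, 1.3]
opening: -0.001
```

>>> play_rows(moves=[[[-0.003,0,0],[0,0,0],0],[[-0.003,0,0],[0,0,0],0],[[-0.003,0,0],[0,0,0],0],[[-0.003,0,0],[0,0,0],0],[[-0.003,0,0],[0,0,0],0]])

```text
clock: 8.8
eef_pos: [611.8, -13.0, 53.3]
tcp_rot: [-3.141, 0.0, 1.136]
contact_force: [0.4, 1.5, 0.6]
opening: 0.001
```

>>> play_rows(moves=[[[-0.003,0,0],[0,0,0],0],[[-0.003,0,0],[0,0,0],0],[[-0.003,0,0],[0,0,0],0],[[-0.003,0,0],[0,0,0],0],[[-0.003,0,0],[0,0,0],0],[[-0.003,0,0],[0,0,0],0],[[-0.003,0,0],[0,0,0],0],[[-0.003,0,0],[0,0,0],0],[[-0.003,0,0],[0,0,0],0],[[-0.003,0,0],[0,0,0],0],[[-0.003,0,0],[0,0,0],0],[[-0.003,0,0],[0,0,0],0],[[-0.003,0,0],[0,0,0],0]])

```text
clock: 10.1
eef_pos: [595.4, -48.3, 53.3]
tcp_rot: [-3.141, 0.0, 1.136]
contact_force: [-0.0, 1.4, 1.7]
opening: -0.006
```

Run:
```python
from h import *
f=grab_frame('scene');a=f['pixels'][190:310,300:450,::-1]
cv2.imwrite('pics/a2.png',cv2.resize(a,None,fx=5,fy=5,interpolation=cv2.INTER_CUBIC))
```

```text
(no output)
```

View pics/a2.png

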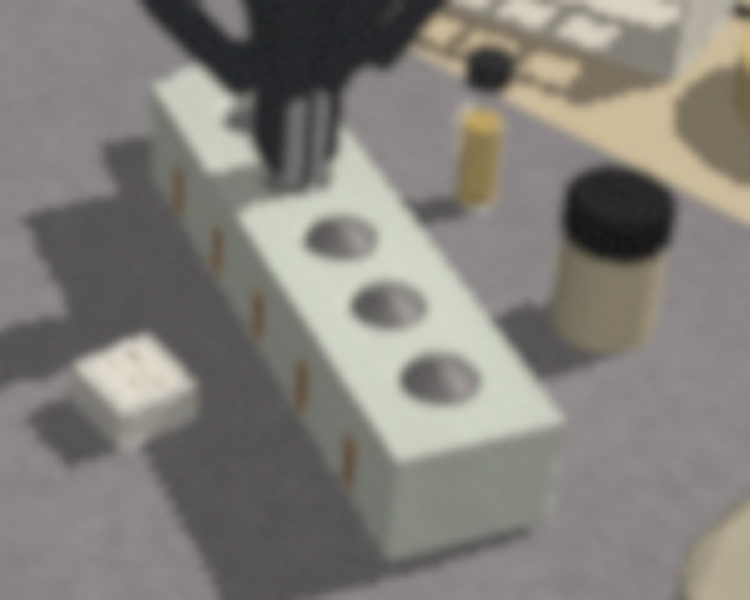

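The tip sits centred on stopper 2 at about (300,185). The block's corners, e.g. (562,422), haven't moved. I'll carry on along the row.

>>> play_rows(moves=[[[-0.003,0,0],[0,0,0],0],[[-0.003,0,0],[0,0,0],0],[[-0.003,0,0],[0,0,0],0],[[-0.003,0,0],[0,0,0],0],[[-0.003,0,0],[0,0,0],0],[[-0.003,0,0],[0,0,0],0],[[-0.003,0,0],[0,0,0],0],[[-0.003,0,0],[0,0,0],0],[[-0.003,0,0],[0,0,0],0],[[-0.003,0,0],[0,0,0],0],[[-0.003,0,0],[0,0,0],0],[[-0.003,0,0],[0,0,0],0],[[-0.003,0,0],[0,0,0],0]])

```text
clock: 11.45
eef_pos: [579.0, -83.6, 53.3]
tcp_rot: [-3.141, 0.0, 1.136]
contact_force: [0.6, 0.8, 1.0]
opening: -0.003
```

>>> play_rows(moves=[[[-0.003,0,0],[0,0,0],0],[[-0.003,0,0],[0,0,0],0],[[-0.003,0,0],[0,0,0],0],[[-0.003,0,0],[0,0,0],0],[[-0.003,0,0],[0,0,0],0],[[-0.003,0,0],[0,0,0],0],[[-0.003,0,0],[0,0,0],0],[[-0.003,0,0],[0,0,0],0],[[-0.003,0,0],[0,0,0],0],[[-0.003,0,0],[0,0,0],0],[[-0.003,0,0],[0,0,0],0],[[-0.003,0,0],[0,0,0],0],[[-0.003,0,0],[0,0,0],0]])

```text
clock: 12.75
eef_pos: [562.6, -119.0, 53.4]
tcp_rot: [-3.142, 0.0, 1.136]
contact_force: [1.0, -0.2, 0.5]
opening: 0.0
```

>>> play_rows(moves=[[[-0.003,0,0],[0,0,0],0],[[-0.003,0,0],[0,0,0],0],[[-0.003,0,0],[0,0,0],0],[[-0.003,0,0],[0,0,0],0],[[-0.003,0,0],[0,0,0],0],[[-0.003,0,0],[0,0,0],0],[[-0.003,0,0],[0,0,0],0],[[-0.003,0,0],[0,0,0],0],[[-0.003,0,0],[0,0,0],0],[[-0.003,0,0],[0,0,0],0],[[-0.003,0,0],[0,0,0],0],[[-0.003,0,0],[0,0,0],0],[[-0.003,0,0],[0,0,0],0],[[-0.003,0,0],[0,0,0],0],[[-0.003,0,0],[0,0,0],0]])

```text
clock: 14.25
eef_pos: [543.7, -159.7, 53.3]
tcp_rot: [-3.142, 0.0, 1.136]
contact_force: [0.1, -0.3, 0.8]
opening: -0.0
```

All five have been passed over with forces of about 3 N or less. Now I'll lift clear and retreat so the cameras can see the block.

>>> play_rows(moves=[[[0,0,-0.005],[0,0,0],0],[[0,0,-0.02],[0,0,0],0],[[0,0,-0.025],[0,0,0],0],[[0,0,-0.025],[0,0,0],0],[[0,0,-0.025],[0,0,0],0],[[0,0,-0.025],[0,0,0],0],[[0,0,-0.025],[0,0,0],0],[[-0.005,-0.025,0],[0,0,0],0],[[-0.005,-0.025,0],[0,0,0],0],[[-0.005,-0.025,0],[0,0,0],0],[[-0.005,-0.025,0],[0,0,0],0],[[-0.005,-0.025,0],[0,0,0],0],[[-0.005,-0.025,0],[0,0,0],0],[[-0.005,-0.025,0],[0,0,0],0],[[-0.005,-0.025,0],[0,0,0],0],[[0,0,0],[0,0,0],0],[[0,0,0],[0,0,0],0]])

```text
clock: 15.95
eef_pos: [345.9, -111.6, 203.9]
tcp_rot: [3.14, -0.0, 1.136]
contact_force: [0.4, -0.2, 0.6]
opening: 0.006
```

Run:
```python
from h import *
f=grab_frame('scene');a=f['pixels'][190:310,300:450,::-1]
cv2.imwrite('pics/a3.png',cv2.resize(a,None,fx=5,fy=5,interpolation=cv2.INTER_CUBIC))
b=grab_frame('top')['pixels'][130:250,290:430,::-1];cv2.imwrite('pics/a4.png',cv2.resize(b,None,fx=5,fy=5,interpolation=cv2.INTER_CUBIC))
```

```text
(no output)
```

View pics/a3.png

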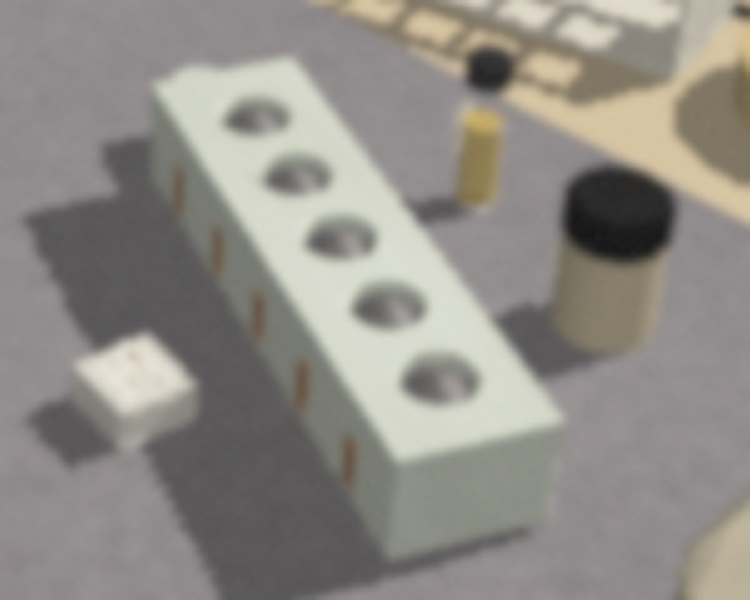

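View pics/a4.png

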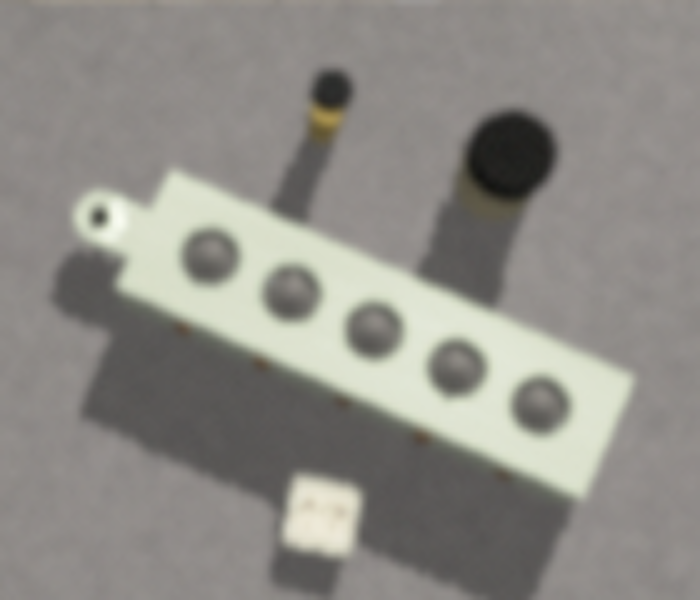

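All five stoppers now look equally sunk, with a dark rim around each cone in its hole. The block, vial, canister and box are at the same pixels as at the start.

```bash
python3 -c "
from rig import *
print(sign_off())"
```

```text
the job is handed in; nothing more can be done
None
```

I ran the shut fingertips along the row from the ear end in one pass, riding over all five stoppers. The tips then lifted clear, and the job was handed in at about 16 s of the 48 s allowed.

- **Height:** I felt the deck at z = 53.1 mm (53 expected) and slid about 0.2–0.3 mm above it. That should leave the stoppers about 4.7 mm in, but I worked this out from the tip height because the joint values can't be read.
- **Force:** the readings between moves never exceeded about 3.5 N. Force was only read at the end of each move call, so a brief peak in between would not show.
- **Last pictures:** all five stoppers look equally sunk. The block and the three bystanders show no shift from their starting pixels.
- **Disagreement:** triangulation put the deck about 1 mm too high, within the 2 mm calibration, and the touch reading settled it. No check failed.

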